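# Free the sagging bolt and hold the stock-bay gate ajar

## Robot

A 6-joint arm with a two-finger parallel gripper is mounted at the origin on the work surface. World frame = base frame: x ahead of the robot, y to its left, z up, the work surface at z = 0. Lengths are in m, angles in rad, forces in N, time in s.
With the tool pointing down it reaches from about 0.325 to 0.9 m from the base axis. Payload 6.1 kg.
Tool frame: the origin (TCP) lies between the finger pads; the fingertips stand 11 mm ahead of it and the grasp point (between the pads) lies 8 mm behind it; z points along the fingers, y is the line along which they close (so a half turn about z gives the same grasp; the last joint's range is limited). The gripper opens to 87 mm and grips with 3 to 60 N. Pads are 19 mm wide; open, the fingers measure 117 mm over their backs; the gripper's body (75 mm by 190 mm) begins 51 mm behind the grasp point.
Start: joints at [-1.26, 0.22, 1.526, -0, 1.395, -0.126], TCP at [0.264, -0.566, 0.234] pointing down, gripper open.
Joint ranges: [-2.98, 2.98], [-0.91, 2.08], [0.09, 2.57], [-1.24, 4.39], [0.2, 2.65], [-2.68, 2.68]. Speed limits (rad/s): [2.57, 2.57, 3.01, 3.14, 3.14, 3.14].

## Interface

Orientations are given as a 3x3 rotation matrix whose columns are the frame's x, y, z axes.
In Python, from bench import arm gives the robot as it stands.
- The arm moves only by the tool servo_tool, never from a script. Its argument "motion" is a list of rows, each an object with "delta_pos": the shift along the tool's x, y, z in mm, a list of three; "turn": the turn about the tool's z in rad. In form: [{"delta_pos": [tx, ty, tz], "turn": turn}, ...]. A call has 1 to 8 rows; each row shifts and turns the commanded pose from where the row before left it, along the tool's axes as they then stand; what a row does not reach is not made up. A row lasts 1/10 s, in which the tool goes at most 50 mm and 8.59 degrees, less where a joint would pass 70% of its speed; a pose out of reach is approached as far as the arm can. A call with a gripper value outside its range is refused whole. "gripper" is the opening, from 0 (shut) to 1 (fully open), set as the call begins (left out, the last holds). The fingers move at their own pace and stop on an object; "grip_force" is the grip in N (left out, the last holds). Time passes only in rows, so rows that do not move let the fingers close. It gives the time, the measured TCP pose, the force, the opening and the grip force at its end, in the units of the state.
- arm.get_obs(): the state, without advancing time (a new reading comes with each control period).
- arm.read_camera(name): name is "scene" or "top"; returns the picture (384x512x3 uint8, red, green, blue); there is no depth.
- arm.camera_info(name): a dict with "fx", "fy", "cx", "cy" (pixels), "view" (4x4, takes a point from world to camera coordinates). Camera axes: x right, y down, z forward; pixel columns grow to the right and rows downward; lengths in m; the calibration is good to about 2 mm. A picture is of the moment at which its call begins. camera_info takes no time and is no camera call.
- arm.finish_job(): hands the job in; it is judged then, once.
The state is a dict: "time": time; "qpos": joint angles; "dq": joint speeds; "effort": joint torques, N m; "ee_pos": TCP position; "ee_rot": TCP orientation; "ft_force": force on the tool from outside, world axes, zero at the start; "torque": the same for the moment, N m; "gripper_width": finger opening in m; "grip_force": force on a finger pad.
Only numpy, scipy, OpenCV 4.12 (cv2) and the standard library are available. Lean on these libraries where they do the work, as an engineer would, in place of code of your own. Each camera call takes 0.05 s, during which the arm holds its last target. There are 200 camera calls.

## Task

The self-closing gate of the little stock bay is bolted: gently take the ball knob of its worn barrel bolt, lift the sagging rod so that its nose rises over the bent-up lip of the keeper while you draw it back towards the hinge, without wrenching the keeper or squeezing the knob hard. Then swing the gate ajar towards the robot, so that its free edge stands about 80 mm from shut, and finish while still holding it there against its spring (do not let go), with the bolt still drawn back. Leave everything else on the bench where it is.

Things in the scene. Friction and masses are not known exactly. Their poses are not given: they have to be found in the camera images.
- bay: Open-topped stock bay fixed to the bench, 240 mm deep (x) by 360 mm wide (y), side panels 78 mm high, back 58 mm high. Origin: centre of its underside, on the bench. Its x axis points into the bay, away from the gate; its y axis runs along the shut gate from the keeper post (y = -148 mm) to the hinge post (y = +167 mm). The shut gate stands in its plane x = -100 mm; the bay stands level and is turned about the vertical only.
- gate_hinge (a point): Point on the gate's upright hinge axis, 150 mm above the bench.
- gate (a joint): Swing of the gate about its upright hinge, rad: 0 shut, grows to 0.8 as the free edge swings out of the bay's -x side (clockwise seen from above). White barred gate 267 mm from hinge axis to free edge, 16 mm thick, top rail's upper face 150 mm above the bench, 0.7 kg. A spring shuts it: torque 0.3 N m when shut rising by 1 N m per rad (about 3 N at the knob when ajar). It cannot open while the nose is in the keeper.
- gate_edge (a point): Top of the gate's free edge, 267 mm from the hinge axis, 150 mm above the bench.
- bolt (a joint): How far the barrel bolt is drawn back along the gate towards the hinge, m: 0 fully thrown, 0.05 stop. Starts 0 to 0.01. The nose has passed the keeper's lip entirely at 0.027; 0.035 to 0.045 is a good draw. About 1 N of friction.
- bolt_rod: Steel rod of the barrel bolt, 12 mm thick, on top of the gate's top rail; it rides with the gate and the slide. Origin: the pivot in the slide, 184 mm above the bench; the rod runs 166 mm from it along its own -y axis, and sags 0.06 rad at rest, tip lowest. It can be tipped up by 0.14 rad from there before it meets its stop (13 mm at the knob, 22 mm at the nose). Its weight pulls it down again (1 to 2.5 N at the knob).
- knob (a point): Centre of the bolt's knob: a black plastic ball 26 mm across on a 12 mm upright stem, 95 mm along the rod from the pivot, 42 mm above the rod's middle, about 220 mm above the bench at rest; nothing but the knob and its stem stands higher than 195 mm above the bench within 100 mm of it along the gate. Ball and rod tip up together. A squeeze over 70 N per finger cracks it.
- nose (a point): Middle of the underside of the nose, a 10 mm square lug that points down 20 mm from the rod's middle at its tip, 160 mm from the pivot; about 154 mm above the bench at rest.
- keeper: Steel keeper on top of the keeper post; its frame is the bay's frame shifted by x = -100 mm. Floor 152 mm above the bench; front wall (robot's side) 4 mm thick up to 188 mm, which stops the gate from opening; open above and on the +x side. A load of 30 N or more from the bolt bends it further.
- keeper_lip (a point): Top edge of the keeper's bent-up lip, 166 mm above the bench: a 4 mm plate across the rod's path on the hinge side of the nose. At rest the nose hangs 12 mm below it, so the knob must come up at least 7.5 mm for the nose to pass; 10 mm does it with room.
- tin_a: Bystander: paper-wrapped tin, 60 mm across, 70 mm high, inside the bay. Origin under its centre.
- carton: Bystander: cardboard carton 60 x 85 x 60 mm, inside the bay. Origin under its centre.
- padlock: Bystander: brass padlock lying on the bench beside the keeper post, 22 mm thick. Origin under its centre.
- bracket: Bystander: steel angle bracket, 130 mm foot, 95 mm high. Origin under its foot.
- screwdriver: Bystander: screwdriver with red handle, lying on the bench.
- spray: Bystander: spray can 56 mm across, 160 mm high. Origin under its centre.
- mug: Bystander: white mug 80 mm across, 95 mm high. Origin under its centre.
- key_tray: Bystander: grey divided tray 110 x 90 x 35 mm. Origin under its centre.

How it is judged:
By the outcome, as a careful person would: the job done as asked, in the order asked, and still so for the second after the job is handed in, while the arm keeps its last pose, push and grip.
It also fails if it takes over 35 s, if anything falls off the work surface, if the arm or the gripper's body presses on something with over 40 N, if the wrist force passes 120 N, or if a joint passes its speed limit or range.

## Working session

There is one attempt and no reset: what is moved stays moved. The work goes in short steps, Python scripts to look and compute and a tool call to move; the robot and the scene stay as the last step left them, time stands still between calls to the robot, and variables do not carry over. Pictures are saved under pics/ and viewed, at most 10 in all, crops included, and the job is handed in when it is done.

Besides the shell and the picture viewer there is one more tool, called after "Call:" by a JSON object that holds its "method" and its "body", one argument or row to a line. servo_tool: Moves the arm, as the interface text tells. Its arguments: {"type":"object","properties":{"motion":{"type":"array","items":{"type":"object","properties":{"delta_pos":{"type":"array","items":{"type":"number"}},"turn":{"type":"number"}}}},"gripper":{"type":"number"},"grip_force":{"type":"number"}},"required":["motion"]}

```bash
mkdir -p pics; python3 - <<'E'
from bench import arm
import cv2
for n in("scene","top"):
    cv2.imwrite(f"pics/{n}0.png",arm.read_camera(n)[:,:,::-1]); i=arm.camera_info(n); print(n,{k:(v.tolist() if hasattr(v,'tolist') else v) for k,v in i.items()})
o=arm.get_obs();print(o)
E
```

```text
scene {'fx': 379.3089826007776, 'fy': 379.3089826007776, 'cx': 247.3756120970231, 'cy': 193.86239468625558, 'view': [[0.7562138164110235, 0.654109178889291, -0.01678826857815947, -0.3814114389653267], [0.4347552479779815, -0.5214634563451609, -0.7342096008989274, -0.13603803470604894], [-0.4890077077354494, 0.5479206564725737, -0.6787152687143446, 1.665306863831274], [0.0, 0.0, 0.0, 1.0]]}
top {'fx': 351.70104739010424, 'fy': 351.70104739010424, 'cx': 258.17579047511055, 'cy': 187.33025406439515, 'view': [[-0.013125089693655483, -0.99981779937368, 0.01386001717552302, -0.03975210819848006], [-0.9879295383056651, 0.010826915990252577, -0.1545250958041949, 0.5676436098713252], [0.15434687999337438, -0.015720876111473853, -0.9878916411685033, 1.3870851528080987], [0.0, 0.0, 0.0, 1.0]]}
{'time': 0.1, 'qpos': array([-1.26012300e+00,  2.21151374e-01,  1.52747058e+00, -3.12625239e-05,
        1.39469419e+00, -1.26095954e-01]), 'dq': array([-0.0005755 , -0.00137212, -0.00201268,  0.00058056, -0.00112443,
       -0.00077187]), 'effort': array([ 1.76225105e-03, -4.95942414e+01, -3.88521266e+01,  7.01963506e-02,
        5.13772108e-02, -6.18892500e-05]), 'ee_pos': array([ 0.26421108, -0.5658262 ,  0.23255791]), 'ee_rot': array([[ 9.06120752e-01,  4.23018762e-01, -5.56173534e-04],
       [ 4.23019087e-01, -9.06119302e-01,  1.63156581e-03],
       [ 1.86223377e-04, -1.71366766e-03, -9.99998514e-01]]), 'ft_force': array([0.46776212, 0.10347314, 0.30801379]), 'torque': array([-0.01915065,  0.00987609,  0.05100462]), 'grip_force': 0.0, 'gripper_width': 0.08696925115782829}
```

View pics/scene0.png

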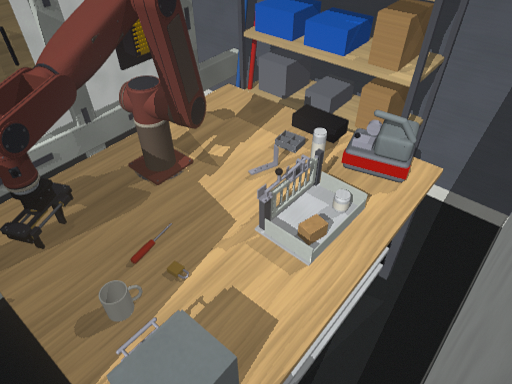

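View pics/top0.png

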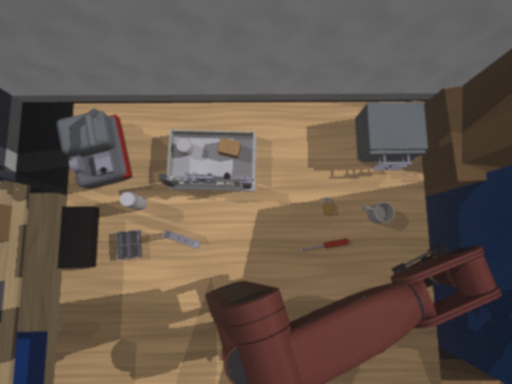

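The scene view shows the gate at about (290,185), with what looks like the knob at (279,172). In the top view the gate runs along row ~182, with a dark blob at (227,176). I'll enlarge both.

```bash
python3 - <<'E'
import cv2,numpy as np
a=cv2.imread("pics/scene0.png")[135:265,240:375]; b=cv2.imread("pics/top0.png")[120:200,150:270]
a=cv2.resize(a,None,fx=4.4,fy=4.4,interpolation=cv2.INTER_CUBIC);b=cv2.resize(b,None,fx=6,fy=6,interpolation=cv2.INTER_CUBIC)
cv2.imwrite("pics/a.png",a);cv2.imwrite("pics/b.png",b)
E
```

```text
(no output)
```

View pics/a.png

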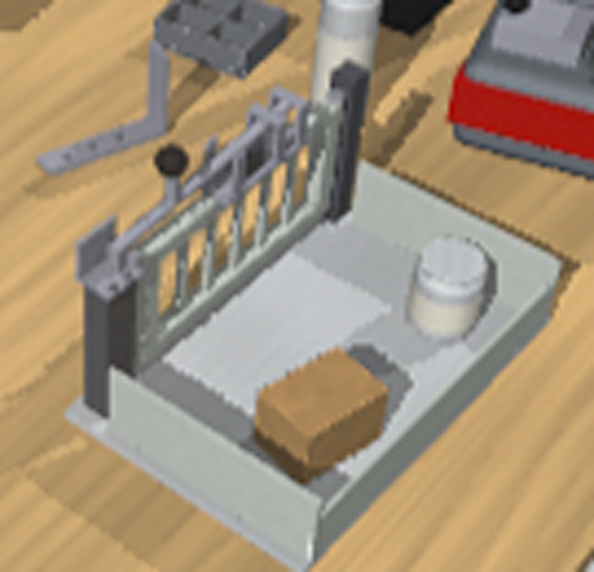

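View pics/b.png

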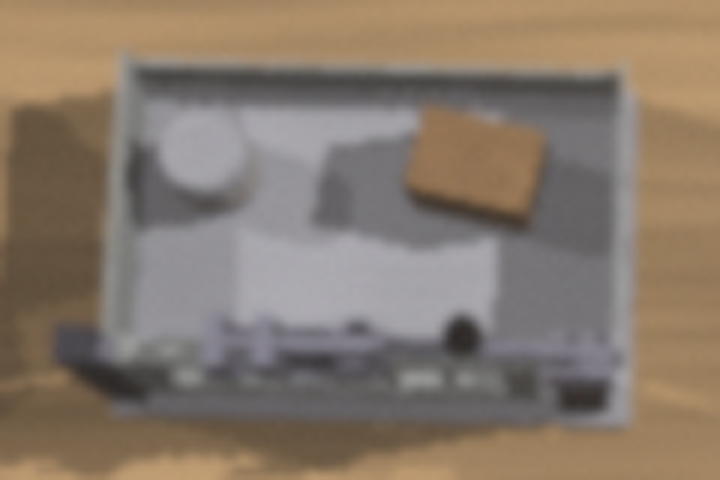

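```bash
cat >h.py <<'E'
import numpy as np,cv2
from bench import arm
def ray(n,p):
    i=arm.camera_info(n);V=np.array(i["view"]);R=V[:3,:3];d=R.T@np.array([(p[0]-i["cx"])/i["fx"],(p[1]-i["cy"])/i["fy"],1]);return -R.T@V[:3,3],d/np.linalg.norm(d)
def plane(n,p,z):
    o,d=ray(n,p);return o+d*(z-o[2])/d[2]
def two(p,q):
    a,u=ray("scene",p);b,v=ray("top",q);s=np.linalg.lstsq(np.c_[u,-v],b-a,rcond=None)[0];P=a+u*s[0];Q=b+v*s[1];return (P+Q)/2,np.linalg.norm(P-Q)
def pix(n,P):
    i=arm.camera_info(n);V=np.array(i["view"]);c=V[:3,:3]@P+V[:3,3];return np.array([i["fx"]*c[0]/c[2]+i["cx"],i["fy"]*c[1]/c[2]+i["cy"]])
def dark(im,c,r,t):
    x,y=map(int,np.round(c));g=im[y-r:y+r+1,x-r:x+r+1].max(2).astype(float);w=np.clip(t-g,0,None);Y,X=np.mgrid[y-r:y+r+1,x-r:x+r+1];return np.array([(w*X).sum(),(w*Y).sum()])/w.sum(),g
E
python3 - <<'E'
from h import *
np.set_printoptions(precision=4,suppress=True)
s=cv2.imread("pics/scene0.png");t=cv2.imread("pics/top0.png")
ps,g=dark(s,(278.6,171),4,75);pt,g2=dark(t,(226.7,175.5),4,75)
print(g.astype(int));print(g2.astype(int));print(ps,pt,*two(ps,pt),plane("scene",ps,.22),plane("top",pt,.22))
f=lambda x,y:(150+(x+.5)/6-.5,120+(y+.5)/6-.5)
L=plane("top",f(110,415),0.0);R=plane("top",f(632,425),0.0);print(L,R,np.linalg.norm(L-R))
L=plane("top",f(122,57),.078);R=plane("top",f(630,66),.078);print(L,R,np.linalg.norm(L-R))
print(plane("top",f(80,345),.15))
E
```

```text
[[176 188 181 136 137 156 178 174 172]
 [181 136 115  69  74  97 137 196 190]
 [151  67  47  50  49  47  75 161 200]
 [ 94  47  54  56  55  52  50  95 186]
 [ 65  49  56  62  58  51  45  73 181]
 [ 96  48  54  57  57  51  47  84 184]
 [170  40  50  51  52  45  58 131 181]
 [195 119  60  45  44  49 101 170 140]
 [194 180 132 103  97  98 161 143 108]]
[[168 157 139 121 122 137 155 162 152]
 [159 134 102  78  79  98 128 149 150]
 [144 106  68  57  53  67  97 131 141]
 [130  86  56  48  49  55  76 111 130]
 [109  74  51  47  50  53  69  97 118]
 [ 91  67  53  50  49  53  71 100 123]
 [ 89  76  64  58  58  63  81 104 119]
 [ 96  92  83  77  78  83  89 100 107]
 [100  99  95  94  95  97  97 102 102]]
[278.4387 171.4589] [226.5108 176.0456] [0.5842 0.0705 0.2127] 0.0028107529539783396 [0.5902 0.0645 0.22  ] [0.5818 0.069  0.22  ]
[0.5722 0.3301 0.    ] [ 0.5611 -0.0335  0.    ] 0.36373729378489084
[0.8054 0.3095 0.078 ] [ 0.7961 -0.0345  0.078 ] 0.3441499809285405
[0.5936 0.3136 0.15  ]
```

Call:
{"method": "servo_tool", "body": {
  "motion": [
    {"delta_pos":[35,-27.5,-11],"turn":0},
    {"delta_pos":[35,-27.5,-11],"turn":0},
    {"delta_pos":[35,-27.5,-11],"turn":0},
    {"delta_pos":[35,-27.5,-11],"turn":0},
    {"delta_pos":[35,-27.5,-11],"turn":0},
    {"delta_pos":[35,-27.5,-11],"turn":0},
    {"delta_pos":[35,-27.5,-11],"turn":0},
    {"delta_pos":[35,-27.5,-11],"turn":0}
  ],
  "gripper": 1
}}

```text
time: 0.9
ee_pos: [0.4253, -0.2467, 0.3217]
ee_rot: [[0.906, 0.423, -0.0], [0.423, -0.906, 0.0], [-0.0, -0.0, -1.0]]
ft_force: [1.6, -0.6, 0.3]
gripper_width: 0.0869
grip_force: 0.0
```

Call:
{"method": "servo_tool", "body": {
  "motion": [
    {"delta_pos":[35,-27.5,0],"turn":0},
    {"delta_pos":[35,-27.5,0],"turn":0},
    {"delta_pos":[35,-27.5,0],"turn":0},
    {"delta_pos":[35,-27.5,0],"turn":0},
    {"delta_pos":[35,-27.5,0],"turn":0},
    {"delta_pos":[35,-27.5,0],"turn":0},
    {"delta_pos":[30,-22,0],"turn":0},
    {"delta_pos":[20,-18,0],"turn":0}
  ]
}}

```text
time: 1.7
ee_pos: [0.5744, 0.0496, 0.3208]
ee_rot: [[0.905, 0.425, -0.001], [0.425, -0.905, 0.0], [-0.001, -0.001, -1.0]]
ft_force: [-0.3, 0.1, -0.2]
gripper_width: 0.0872
grip_force: 0.0
```

Call:
{"method": "servo_tool", "body": {
  "motion": [
    {"delta_pos":[0,0,0],"turn":-0.138},
    {"delta_pos":[0,0,0],"turn":-0.138},
    {"delta_pos":[0,0,0],"turn":-0.138},
    {"delta_pos":[0,0,0],"turn":-0.138},
    {"delta_pos":[0,0,0],"turn":-0.138},
    {"delta_pos":[0,0,0],"turn":-0.138},
    {"delta_pos":[0,0,0],"turn":-0.138},
    {"delta_pos":[0,0,0],"turn":-0.139}
  ]
}}

```text
time: 2.5
ee_pos: [0.5736, 0.0473, 0.3209]
ee_rot: [[0.023, 1.0, -0.001], [1.0, -0.023, 0.0], [0.0, -0.001, -1.0]]
ft_force: [0.4, -0.4, -1.5]
gripper_width: 0.0871
grip_force: 0.0
```

Call:
{"method": "servo_tool", "body": {
  "motion": [
    {"delta_pos":[11,5,0],"turn":0},
    {"delta_pos":[11,5,10],"turn":0},
    {"delta_pos":[0,0,20],"turn":0},
    {"delta_pos":[0,0,20],"turn":0},
    {"delta_pos":[0,0,15],"turn":0},
    {"delta_pos":[0,0,0],"turn":0}
  ]
}}

```text
time: 3.1
ee_pos: [0.583, 0.0696, 0.2528]
ee_rot: [[0.03, 1.0, -0.006], [1.0, -0.03, 0.0], [0.0, -0.006, -1.0]]
ft_force: [-0.1, 0.5, -0.3]
gripper_width: 0.087
grip_force: 0.0
```

```bash
python3 - <<'E'
from h import *
o=arm.get_obs();print(o["ee_pos"])
a=arm.read_camera("scene")[:,:,::-1];b=arm.read_camera("top")[:,:,::-1]
a=cv2.resize(a[90:240,210:330],None,fx=4,fy=4,interpolation=2);b=cv2.resize(b[125:275,165:245],None,fx=4,fy=4,interpolation=2)
cv2.imwrite("pics/c.png",np.hstack([a,b]))
E
```

```text
[0.58296708 0.06962684 0.25284738]
```

View pics/c.png

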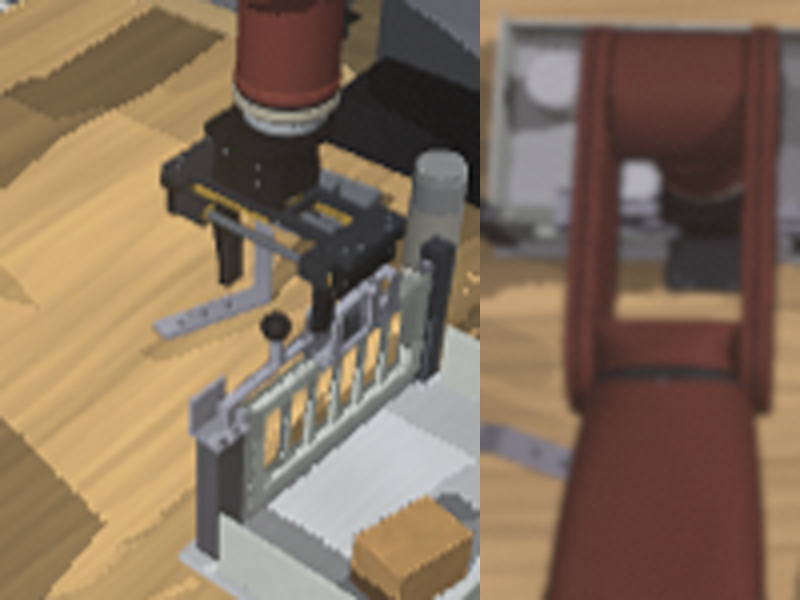

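The knob, at crop (275,325), lies midway between the fingertips at (232,280) and (318,335), as predicted. I'll go down and close gently.

Call:
{"method": "servo_tool", "body": {
  "motion": [
    {"delta_pos":[0,1,15],"turn":0},
    {"delta_pos":[0,0,15],"turn":0},
    {"delta_pos":[0,0,10],"turn":0},
    {"delta_pos":[0,0,0],"turn":0}
  ]
}}

```text
time: 3.6
ee_pos: [0.5841, 0.0688, 0.2138]
ee_rot: [[0.029, 1.0, -0.004], [1.0, -0.029, 0.0], [-0.0, -0.004, -1.0]]
ft_force: [-0.7, 0.3, -0.1]
gripper_width: 0.0868
grip_force: 0.0
```

Call:
{"method": "servo_tool", "body": {
  "motion": [
    {"delta_pos":[0,0,0],"turn":0},
    {"delta_pos":[0,0,0],"turn":0},
    {"delta_pos":[0,0,0],"turn":0},
    {"delta_pos":[0,0,0],"turn":0},
    {"delta_pos":[0,0,0],"turn":0},
    {"delta_pos":[0,0,0],"turn":0},
    {"delta_pos":[0,0,0],"turn":0},
    {"delta_pos":[0,0,0],"turn":0}
  ],
  "gripper": 0,
  "grip_force": 20
}}

```text
time: 4.4
ee_pos: [0.5855, 0.0689, 0.2165]
ee_rot: [[0.029, 1.0, -0.0], [1.0, -0.029, 0.0], [0.0, -0.0, -1.0]]
ft_force: [-0.9, 0.2, -0.5]
gripper_width: 0.0307
grip_force: 0.0
```

Call:
{"method": "servo_tool", "body": {
  "motion": [
    {"delta_pos":[0,0,4],"turn":0},
    {"delta_pos":[0,0,0],"turn":0},
    {"delta_pos":[0,0,0],"turn":0},
    {"delta_pos":[0,0,0],"turn":0}
  ]
}}

```text
time: 4.8
ee_pos: [0.5863, 0.0689, 0.2137]
ee_rot: [[0.029, 1.0, 0.002], [1.0, -0.029, 0.0], [0.0, 0.002, -1.0]]
ft_force: [0.8, -1.1, 4.8]
gripper_width: 0.0247
grip_force: 20.0
```

Call:
{"method": "servo_tool", "body": {
  "motion": [
    {"delta_pos":[1,0,-3],"turn":0},
    {"delta_pos":[1.5,0,-3],"turn":0},
    {"delta_pos":[1.5,0,-3],"turn":0},
    {"delta_pos":[0.5,0,-1.5],"turn":0},
    {"delta_pos":[0,0,0],"turn":0},
    {"delta_pos":[0,0,0],"turn":0}
  ]
}}

```text
time: 5.4
ee_pos: [0.5855, 0.0735, 0.2227]
ee_rot: [[0.029, 1.0, -0.0], [1.0, -0.029, 0.0], [0.0, -0.0, -1.0]]
ft_force: [1.1, 0.4, -2.5]
gripper_width: 0.0243
grip_force: 20.0
```

```bash
python3 - <<'E'
from h import *
o=arm.get_obs();print(o["ee_pos"],o["ft_force"],o["gripper_width"])
a=arm.read_camera("scene")[:,:,::-1]
cv2.imwrite("pics/d.png",cv2.resize(a[150:220,240:330],None,fx=8,fy=8,interpolation=2))
E
```

```text
[0.58551216 0.07353016 0.22267815] [ 1.1117363   0.42271622 -2.54296581] 0.02427595837002249
```

View pics/d.png

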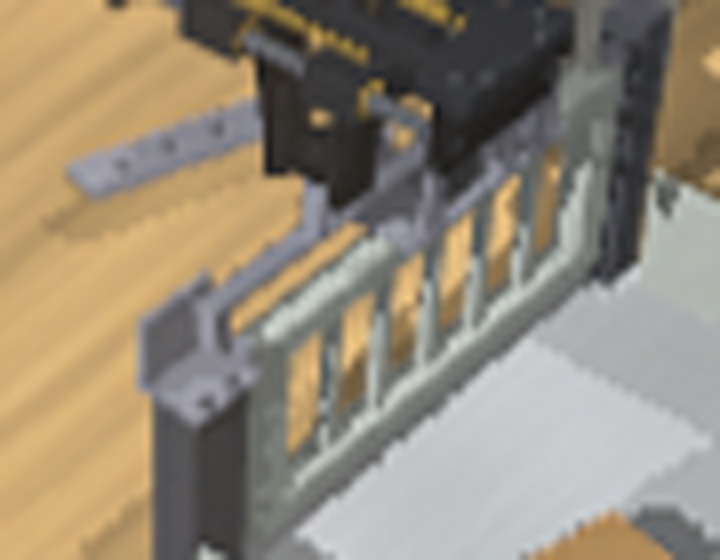

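The nose, at crop (212,320), has lifted and the tool carries the 2.5 N rod weight. I'll raise it slightly more and draw the bolt back.

Call:
{"method": "servo_tool", "body": {
  "motion": [
    {"delta_pos":[0.5,0,-1.5],"turn":0},
    {"delta_pos":[0,0,0],"turn":0},
    {"delta_pos":[3,0,0],"turn":0},
    {"delta_pos":[3,0,0],"turn":0},
    {"delta_pos":[0,0,0],"turn":0}
  ]
}}

```text
time: 5.95
ee_pos: [0.5859, 0.0802, 0.2246]
ee_rot: [[0.029, 1.0, 0.0], [1.0, -0.029, 0.0], [0.0, 0.0, -1.0]]
ft_force: [1.5, -0.8, -1.8]
gripper_width: 0.0246
grip_force: 20.0
```

Call:
{"method": "servo_tool", "body": {
  "motion": [
    {"delta_pos":[4,0,0],"turn":0},
    {"delta_pos":[4,0,0],"turn":0},
    {"delta_pos":[4,0,0],"turn":0},
    {"delta_pos":[4,0,0],"turn":0},
    {"delta_pos":[0,0,0],"turn":0}
  ]
}}

```text
time: 6.45
ee_pos: [0.5863, 0.0968, 0.2245]
ee_rot: [[0.028, 1.0, -0.0], [1.0, -0.028, 0.001], [0.001, -0.0, -1.0]]
ft_force: [2.5, 1.1, -3.2]
gripper_width: 0.0248
grip_force: 20.0
```

Call:
{"method": "servo_tool", "body": {
  "motion": [
    {"delta_pos":[4,0,0],"turn":0},
    {"delta_pos":[4,0,0],"turn":0},
    {"delta_pos":[3,0,0],"turn":0},
    {"delta_pos":[0,0,0],"turn":0}
  ]
}}

```text
time: 6.85
ee_pos: [0.5866, 0.1075, 0.2245]
ee_rot: [[0.029, 1.0, 0.0], [1.0, -0.029, 0.001], [0.001, 0.0, -1.0]]
ft_force: [1.7, 0.3, -3.9]
gripper_width: 0.0245
grip_force: 20.0
```

Call:
{"method": "servo_tool", "body": {
  "motion": [
    {"delta_pos":[2,0,0],"turn":0},
    {"delta_pos":[2,0,0],"turn":0},
    {"delta_pos":[0,0,0],"turn":0}
  ]
}}

```text
time: 7.15
ee_pos: [0.5868, 0.1111, 0.2246]
ee_rot: [[0.029, 1.0, 0.0], [1.0, -0.029, 0.0], [0.0, 0.0, -1.0]]
ft_force: [1.7, -0.5, -2.1]
gripper_width: 0.0248
grip_force: 20.0
```

```bash
python3 - <<'E'
from h import *
o=arm.get_obs();print(o["ee_pos"],o["ft_force"],o["gripper_width"])
a=arm.read_camera("scene")[:,:,::-1]
cv2.imwrite("pics/e.png",cv2.resize(a[150:220,240:330],None,fx=8,fy=8,interpolation=2))
E
```

```text
[0.58678515 0.11111254 0.22455593] [ 1.72312609 -0.5197985  -2.14854603] 0.024821110482016465
```

View pics/e.png

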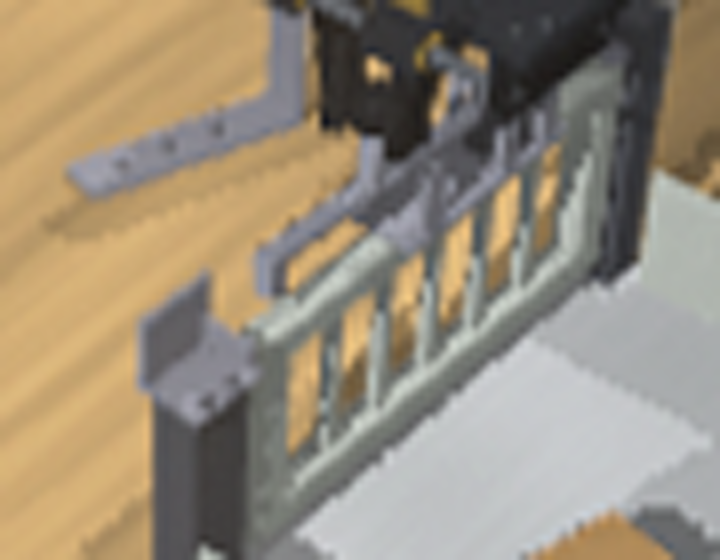

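The nose, at crop (268,275), is now clear of the keeper and its lip. I'll feel gently for the end stop to learn the absolute draw.

Call:
{"method": "servo_tool", "body": {
  "motion": [
    {"delta_pos":[2,0,0],"turn":0},
    {"delta_pos":[2,0,0],"turn":0},
    {"delta_pos":[0,0,0],"turn":0}
  ]
}}

```text
time: 7.5
ee_pos: [0.587, 0.1146, 0.2248]
ee_rot: [[0.029, 1.0, 0.0], [1.0, -0.029, -0.001], [-0.001, 0.0, -1.0]]
ft_force: [1.0, -3.0, -1.7]
gripper_width: 0.0247
grip_force: 20.0
```

Call:
{"method": "servo_tool", "body": {
  "motion": [
    {"delta_pos":[2,0,0],"turn":0},
    {"delta_pos":[1,0,0],"turn":0},
    {"delta_pos":[0,0,0],"turn":0}
  ]
}}

```text
time: 7.8
ee_pos: [0.5874, 0.1155, 0.2256]
ee_rot: [[0.03, 1.0, 0.001], [1.0, -0.03, -0.004], [-0.004, 0.001, -1.0]]
ft_force: [-0.1, -10.0, 3.1]
gripper_width: 0.0247
grip_force: 20.0
```

The stop is at y≈0.1142 (0.050), so about 0.041 is y≈0.105. I'll ease back there and locate the gate's free edge for the hinge position.

Call:
{"method": "servo_tool", "body": {
  "motion": [
    {"delta_pos":[-4,0,0],"turn":0},
    {"delta_pos":[-4,0,0],"turn":0},
    {"delta_pos":[-4,0,0],"turn":0},
    {"delta_pos":[0,0,0],"turn":0},
    {"delta_pos":[0,0,0],"turn":0}
  ]
}}

```text
time: 8.3
ee_pos: [0.5866, 0.1057, 0.2245]
ee_rot: [[0.029, 1.0, -0.0], [1.0, -0.029, -0.0], [-0.0, -0.0, -1.0]]
ft_force: [1.1, -0.9, -1.4]
gripper_width: 0.0246
grip_force: 20.0
```

```bash
python3 - <<'E'
from h import *
f=lambda x,y:(240+(x+.5)/8-.5,150+(y+.5)/8-.5)
for p in [(245,328),(262,340),(280,338)]: print(p,plane("scene",f(*p),.15))
print("keeper wall ends",plane("scene",f(140,320),.188),plane("scene",f(208,272),.188))
g=lambda x,y:(150+(x+.5)/6-.5,120+(y+.5)/6-.5)
print("post top l/r",[plane("top",g(x,340),.2) for x in(57,110)])
E
```

```text
(245, 328) [0.58131468 0.03423505 0.15      ]
(262, 340) [0.59158424 0.03290124 0.15      ]
(280, 338) [0.5966894  0.03879844 0.15      ]
keeper wall ends [ 0.57043759 -0.02289994  0.188     ] [0.57312216 0.0182469  0.188     ]
post top l/r [array([0.58741142, 0.31466457, 0.2       ]), array([0.58707601, 0.28275005, 0.2       ])]
```

Call:
{"method": "servo_tool", "body": {
  "motion": [
    {"delta_pos":[0,-3.65,0],"turn":0.019},
    {"delta_pos":[0,-3.65,0],"turn":0.019},
    {"delta_pos":[0.1,-3.65,0],"turn":0.019},
    {"delta_pos":[0,-3.65,0],"turn":0.019},
    {"delta_pos":[0,-3.65,0],"turn":0.019},
    {"delta_pos":[0.1,-3.65,0],"turn":0.019},
    {"delta_pos":[0,-3.65,0],"turn":0.019},
    {"delta_pos":[0.1,-3.65,0],"turn":0.019}
  ]
}}

```text
time: 9.1
ee_pos: [0.5574, 0.109, 0.2246]
ee_rot: [[0.182, 0.983, 0.0], [0.983, -0.182, 0.0], [0.0, 0.0, -1.0]]
ft_force: [2.4, 0.7, -2.4]
gripper_width: 0.0248
grip_force: 20.0
```

Call:
{"method": "servo_tool", "body": {
  "motion": [
    {"delta_pos":[0,-3.65,0],"turn":0.019},
    {"delta_pos":[0,-3.65,0],"turn":0.019},
    {"delta_pos":[0.1,-3.65,0],"turn":0.019},
    {"delta_pos":[0,-3.65,0],"turn":0.019},
    {"delta_pos":[0,-3.65,0],"turn":0.019},
    {"delta_pos":[0.1,-3.65,0],"turn":0.019},
    {"delta_pos":[0,-3.65,0],"turn":0.019},
    {"delta_pos":[0.1,-3.65,0],"turn":0.019}
  ]
}}

```text
time: 9.9
ee_pos: [0.5292, 0.1164, 0.2246]
ee_rot: [[0.328, 0.945, 0.0], [0.945, -0.328, -0.0], [-0.0, 0.0, -1.0]]
ft_force: [3.8, -1.0, -3.1]
gripper_width: 0.0246
grip_force: 20.0
```

Call:
{"method": "servo_tool", "body": {
  "motion": [
    {"delta_pos":[0,0,0],"turn":0},
    {"delta_pos":[0,0,0],"turn":0},
    {"delta_pos":[0,0,0],"turn":0}
  ]
}}

```text
time: 10.2
ee_pos: [0.5295, 0.1163, 0.2246]
ee_rot: [[0.327, 0.945, 0.0], [0.945, -0.327, -0.0], [-0.0, 0.0, -1.0]]
ft_force: [3.3, -0.6, -2.2]
gripper_width: 0.0242
grip_force: 20.0
```

```bash
python3 - <<'E'
from h import *
a=arm.read_camera("scene")[:,:,::-1]
cv2.imwrite("pics/f.png",cv2.resize(a[140:220,220:330],None,fx=7,fy=7,interpolation=2))
d=arm.get_obs()["ee_pos"][:2]-[.593,.297];print(np.arctan2(-d[0],-d[1])-np.arctan2(.593-.5866,.297-.1057),np.linalg.norm(d))
E
```

```text
0.3044158847932509 0.19155031180646145
```

View pics/f.png

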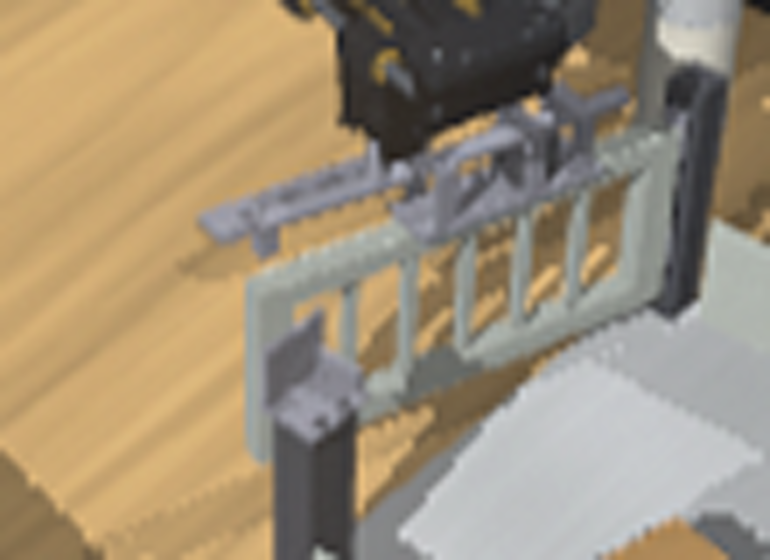

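The gate is ajar with its free edge at crop (247,283), and the knob is still held and the bolt drawn. I'll check the opening from that edge, then hand in.

```bash
python3 - <<'E'
from h import *
f=lambda x,y:(220+(x+.5)/7-.5,140+(y+.5)/7-.5)
P=np.mean([plane("scene",f(*p),.15) for p in[(247,283),(278,290)]],0);print(P,np.linalg.norm(P[:2]-[.586,.031]),np.linalg.norm(P[:2]-[.593,.297]))
E
```

```text
[0.51306226 0.04606253 0.15      ] 0.07447679615874206 0.26336221444659663
```

```bash
python3 -c "
from bench import arm
print(arm.finish_job())"
```

```text
the job is handed in; nothing more can be done
None
```

I handed the job in with the bolt drawn about 41 mm and the gate still held against its spring. Its free edge stands about 80 mm from shut by the arm's position (about 74 mm by a rough camera check). The knob grip was 20 N, and I saw no wrist force above about 10 N.

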